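Slide the lid of the cupping-bowl case open past its spring stop

ROBOT

A 6-joint arm with a two-finger parallel gripper is mounted at the origin on the work surface. World frame = base frame: x ahead of the robot, y to its left, z up, the work surface at z = 0. Lengths are in mm, angles in degrees, forces in N, time in s.
With the tool pointing down it reaches from about 350 to 850 mm from the base axis. Payload 8.1 kg.
Tool frame: the origin (TCP) lies between the finger pads; the fingertips stand 14 mm ahead of it and the grasp point (between the pads) lies 5 mm behind it; z points along the fingers, x is the direction in which the jaws open and shut, and the axes are right-handed (so a half turn about z gives the same grasp; the last joint's range is limited). The gripper opens to 85 mm and grips with 20 to 120 N. Pads are 22 mm wide; open, the fingers measure 114 mm over their backs; the gripper's body (76 mm by 85 mm) begins 54 mm behind the grasp point. The pads swing forward as they close: fully open they stand 13 mm farther back than shut.
Start: joints at [-71.585, 7.471, 85.268, -0, 87.261, -4.893], TCP at [237.423, -551.031, 245.292] pointing down, gripper open.
Joint ranges: [-169.43, 169.43], [-51.17, 129.36], [1.28, 143.12], [-76.62, 256.62], [0, 156.53], [-152.29, 152.29]. Speed limits (degrees/s): [136.94, 136.94, 159.86, 180, 180, 180].

INTERFACE

Orientations are given as [roll, pitch, yaw] about the fixed x, y, z axes, in that order (R = Rz(yaw) Ry(pitch) Rx(roll)).
In Python, from bench import r, vision, job gives the robot as it stands.
- The arm moves only by the tool send_rows, never from a script. Its arguments are lists of equal length, an entry for each row: "dp": the shift along the world's x, y, z in mm, a list of three; "rot": the turn, a rotation vector about the world's x, y, z in rad, a list of three. In form: {"dp": [[tx, ty, tz], ...], "rot": [[wx, wy, wz], ...]}. A call has 1 to 5 rows; each row is the pose to reach, as a shift and turn from the pose commanded when the call began; what a row does not reach only later rows make up. A row lasts 1/8 s, in which the tool goes at most 62.5 mm and 10.7 degrees, less where a joint would pass 70% of its speed; a pose out of reach is approached as far as the arm can. A call with a gripper value outside its range is refused whole. "jaw" is the finger opening in mm, from 0 to 85.4, set as the call begins (left out, the last holds). The fingers move at their own pace and stop on an object; "force" is the grip in N (left out, the last holds). Time passes only in rows, so rows that repeat a pose let the fingers close. It gives the time, the measured TCP pose, the force and the opening at its end, in the units of the state.
- r.sense(): the state, without advancing time (a new reading comes with each control period).
- vision.snapshot(name): name is "side" or "top" or "wrist"; returns a dict with "pixels" (480x640x3 uint8, red, green, blue), "depth" (480x640 float32, mm along the optical axis (not along the pixel's ray), 0 where there is no reading), "intrinsics" (3x3 intrinsics, pixels), "k1" (the pictures are not rectified: a ray, as slopes to the right and down, at radius r is drawn at 1 + k1 r^2 times it, then the intrinsics apply), "world_from_camera" (4x4, takes a point from camera to world coordinates); the wrist camera has in their place "T_tool_cam" (4x4, takes a point from camera to tool coordinates, whose origin is the TCP and whose axes are the tool frame's). Camera axes: x right, y down, z forward; pixel columns grow to the right and rows downward; lengths in mm; the calibration is good to about 2 mm. A picture is of the moment at which its call begins: read the wrist's pose just before it.
- job.hand_in(): hands the job in, once; it reports no verdict.
The state is a dict: "time": time; "joint_pos": joint angles; "qd": joint speeds; "joint_efforts": joint torques, N m; "tool_pos": TCP position; "tcp_rot": TCP orientation; "ft_force": force on the tool from outside, world axes, zero at the start; "wrist_torque": the same for the moment, N m; "finger_gap": finger opening in mm.
Only numpy, scipy, OpenCV 4.12 (cv2) and the standard library are available. Lean on these libraries where they do the work, as an engineer would, in place of code of your own. Each camera call takes 0.05 s, during which the arm holds its last target.

TASK

Slide the glass lid of the bowl case fully open. Its spring stop lets it open only a little for airing: hold the red thumb bar down with a fingertip while you push the lid's yellow finger pull past the stop, then let the bar spring back up and push the lid on to its end. Only press and push: do not pinch the pull, and leave the loose bowls, spoon and jar where they stand.

Things in the scene. Friction and masses are not known exactly. Their poses are not given: they have to be found in the camera images.
- case: Low case for cupping bowls, pale wood with dark rails, 240 mm deep (its x) by 440 mm long (its y), fixed. Origin: centre of its underside; x points from its front to its back, y is the way the lid opens, z up. Work is at the front: front wall at x = -120 mm, its rail 95 mm high; in front of it stand only the thumb bar and the pull. Sliding lid: top 119 mm high, covers the -y half when shut.
- lid (a joint): How far the framed glass lid is open, m: 0 shut, 0.185 fully open at its end stop, along the case's +y. About 2 N of friction; stays where left; cannot be lifted. With the stop up, a block under the lid meets the stop's pin at 0.050 and the lid goes no farther; the block is past the pin from 0.074 on.
- push_face (a point): Centre of the right (-y) face of the lid's yellow finger pull, the face to push for opening, at case (-141, 3 + lid opening, 111) mm; moves with the lid. The pull is an upright plate 10 mm thick along y, standing out of the lid's front edge from case x -160 to -112 mm; lower edge 98 mm, upper edge 124 mm above the table.
- pull_right: Yellow rubber facing on the right (-y) side of the finger pull, 46 x 3 x 25 mm, the one to push for opening; moves with the lid (origin at the lid's, not on the plate: use push_face for its place).
- pull_left: Yellow rubber facing on the left (+y) side of the finger pull, the one pushed for shutting; moves with the lid (origin as of pull_right).
- stop (a joint): How far the spring stop is pressed down, m: 0 up, 0.010 fully down. It needs 3 N to begin and 7 N at the bottom and springs back up when let go. The pin is out of the lid's way when it is pressed more than 0.006.
- thumb_bar (a point): Centre of the top of the stop's red ribbed thumb bar at case (-141, 48, 94) mm when up: 34 mm wide (x), 88 mm long (y), moves straight down, one piece with the steel pin that rises through the front rail at case (-110, 70) mm. The pull passes 4 mm above the raised bar: a fingertip can stand on the bar behind the pull, hold it down and push the pull along with its side.
- bowl_white: Loose white cupping bowl, 90 mm wide, 62 mm high, in front of the case. Origin under its centre.
- bowl_black: Loose black cupping bowl, 90 mm wide, 62 mm high, in front of the case. Origin under its centre.
- spoon: Loose steel cupping spoon, 170 mm long, lying on the table in front of the case. Origin under its middle.
- jar: Loose amber sample jar with black cap, 68 mm wide, 95 mm high, to the left of the case. Origin under its centre.

How it is judged:
By the outcome, as a careful person would: the job done as asked, in the order asked, and still so for the second after the job is handed in, with the robot touching nothing.
It also fails if it takes over 42 s, if anything falls off the work surface, if the arm or the gripper's body presses on something with over 40 N, if the wrist force passes 120 N, or if a joint passes its speed limit or range.

## Working session

There is one attempt and no reset: what is moved stays moved. The work goes in short steps, Python scripts to look and compute and a tool call to move; the robot and the scene stay as the last step left them, time stands still between calls to the robot, and variables do not carry over. Pictures are saved under pics/ and viewed, and the job is handed in when it is done.

Besides the shell and the picture viewer there is one more tool, called after "Request:" by a JSON object that holds its "op" and its "data". send_rows: Moves the arm, as the interface text tells. Its arguments: {"type":"object","properties":{"dp":{"type":"array"},"rot":{"type":"array"},"jaw":{"type":"number"},"force":{"type":"number"}},"required":["dp","rot"]}

```bash
mkdir -p pics; cat > h.py <<'E'
import numpy as np, cv2, pickle
from bench import r, vision, job
def snap(n,tag):
    s0=r.sense(); s=vision.snapshot(n); s['st']=s0
    pickle.dump(s,open(f'pics/{tag}.pkl','wb')); cv2.imwrite(f'pics/{tag}.png',s['pixels'][:,:,::-1]); return s
def load(t): return pickle.load(open(f'pics/{t}.pkl','rb'))
def rays(s,uv):
    K=np.array(s['intrinsics'],float); uv=np.array(uv,float).reshape(-1,2)
    d=(uv-K[[0,1],2])/[K[0,0],K[1,1]]; x=d.copy()
    for _ in range(30): x=d/(1+s['k1']*(x**2).sum(1,keepdims=True))
    T=np.array(s['world_from_camera']); 
    return T[:3,3], np.c_[x,np.ones(len(x))]@T[:3,:3].T
def plane(s,uv,z):
    o,d=rays(s,uv); return o+d*((z-o[2])/d[:,2])[:,None]
def depthpt(s,uv):
    o,d=rays(s,uv); uv=np.array(uv).reshape(-1,2).astype(int)
    return o+d*s['depth'][uv[:,1],uv[:,0]][:,None]
E
python3 - <<'E'
from h import *
print(r.sense())
for n in('side','top','wrist'):
    s=snap(n,n+'0'); print(n,s['k1'],s['intrinsics'],s.get('world_from_camera',s.get('T_tool_cam')))
E
```

```text
{'time': 0.0, 'joint_pos': array([-7.15856984e+01,  7.51523654e+00,  8.53294358e+01, -1.06503522e-03,
        8.72600712e+01, -4.89280530e+00]), 'qd': array([ 0.08804717, -0.0049587 , -0.04714717,  0.05309237,  0.09280133,
        0.08598301]), 'joint_efforts': array([-4.23030560e-04, -5.69397461e+01, -5.00561428e+01, -4.51461146e-04,
        1.49237219e-02,  2.33765485e-05]), 'tool_pos': array([ 237.24903255, -550.53974311,  244.24155307]), 'tcp_rot': array([-1.79992126e+02,  1.04452561e-01, -6.66928340e+01]), 'ft_force': array([-0.39001535,  0.02247429, -0.64986774]), 'wrist_torque': array([-0.0191453 , -0.00872988, -0.02219106]), 'finger_gap': 85.53755945311991}
side -0.10578068271094038 [[433.01592007   0.         317.2954806 ]
 [  0.         433.01592007 240.24830384]
 [  0.           0.           1.        ]] [[ 7.70524113e-01  4.57141974e-01 -4.44200189e-01  9.22007257e+02]
 [ 6.37403983e-01 -5.49368211e-01  5.40287638e-01 -4.58680205e+02]
 [ 2.95869426e-03 -6.99439622e-01 -7.14685568e-01  6.96201863e+02]
 [ 0.00000000e+00  0.00000000e+00  0.00000000e+00  1.00000000e+00]]
top 0.05058022753661469 [[583.24990594   0.         318.55884673]
 [  0.         583.24990594 237.62709121]
 [  0.           0.           1.        ]] [[-3.65684817e-03 -9.93902463e-01  1.10202186e-01  3.99018072e+02]
 [-9.99775727e-01  5.93258814e-03  2.03297775e-02 -1.53273238e+01]
 [-2.08596001e-02 -1.10103128e-01 -9.93701252e-01  1.31424910e+03]
 [ 0.00000000e+00  0.00000000e+00  0.00000000e+00  1.00000000e+00]]
wrist -0.0014304740211667725 [[335.22448667   0.         322.52769731]
 [  0.         335.22448667 242.81290061]
 [  0.           0.           1.        ]] [[ 9.99999384e-01 -1.10950922e-03 -5.38140317e-06 -4.66035848e-01]
 [ 1.05038569e-03  9.45126821e-01  3.26701989e-01 -8.38412738e+01]
 [-3.57392762e-04 -3.26701794e-01  9.45127404e-01 -1.27797972e+02]
 [ 0.00000000e+00  0.00000000e+00  0.00000000e+00  1.00000000e+00]]
```

View pics/side0.png

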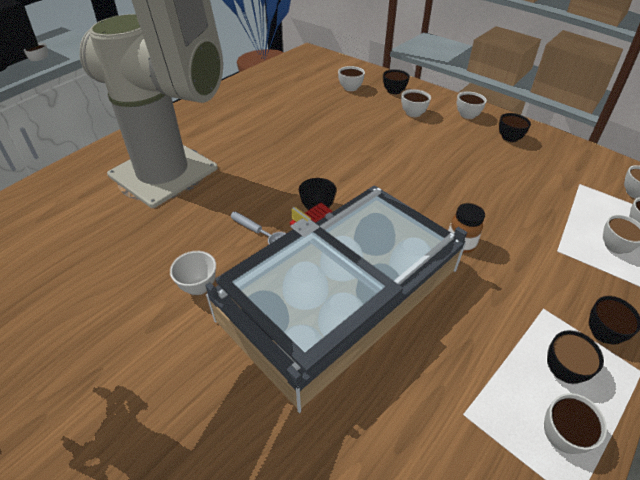

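View pics/top0.png

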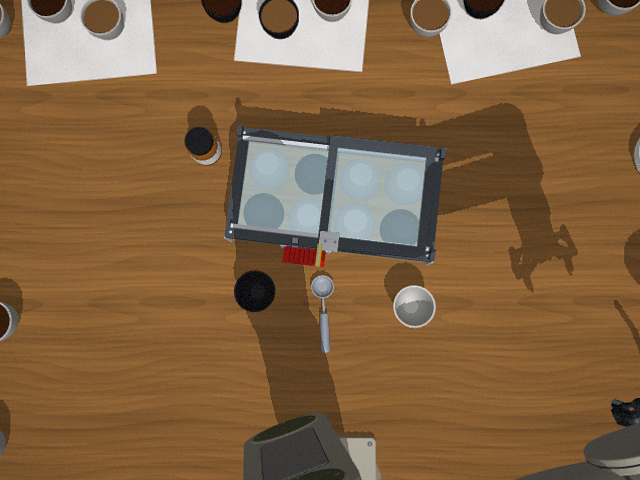

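```bash
python3 - <<'E'
from h import *
a=cv2.imread('pics/top0.png')[110:280,210:460]; cv2.imwrite('pics/z1.png',cv2.resize(a,None,fx=3.2,fy=3.2,interpolation=cv2.INTER_CUBIC))
a=cv2.imread('pics/side0.png')[180:300,200:360]; cv2.imwrite('pics/z2.png',cv2.resize(a,None,fx=5,fy=5,interpolation=cv2.INTER_CUBIC))
for t in('top0','side0'):
    s=load(t); hsv=cv2.cvtColor(s['pixels'],cv2.COLOR_RGB2HSV)
    red=cv2.inRange(hsv,(0,190,80),(6,255,255))|cv2.inRange(hsv,(172,190,80),(180,255,255))
    yel=cv2.inRange(hsv,(22,110,100),(35,255,255))
    for n,m in(('red',red),('yel',yel)):
        k,l,st,c=cv2.connectedComponentsWithStats(m)
        for i in range(1,k):
            if st[i,4]>25: print(t,n,st[i],c[i], depthpt(s,[c[i]]), plane(s,[c[i]],94 if n=='red' else 124))
E
```

```text
top0 red [282 247  35  19 512] [299.00195312 255.77734375] [[496.11414318  50.75074606  95.72415731]] [[496.2515297   50.84424352  94.        ]]
top0 red [321 251   5  16  53] [322.60377358 258.45283019] [[490.38706971   1.31991631  93.66780243]] [[490.36220241   1.31538554  94.        ]]
top0 yel [315 243   4  23  33] [316.6969697  253.54545455] [[498.52917617  13.03668299 120.625914  ]] [[498.24788219  12.95650475 124.        ]]
top0 yel [318 244   4  23  32] [319.9375 255.    ] [[495.3815755    6.36713618 122.07678412]] [[495.22612161   6.33213862 124.        ]]
side0 red [306 203  25  19 187] [317.62032086 211.99465241] [[497.23760712  58.64391458  95.98272485]] [[495.83445069  60.35280942  94.        ]]
side0 yel [291 209  17  13  88] [296.39772727 215.5       ] [[487.48698216   4.41141086 118.47274247]] [[ 4.91644130e+02 -1.90852516e-02  1.24000000e+02]]
```

View pics/z1.png

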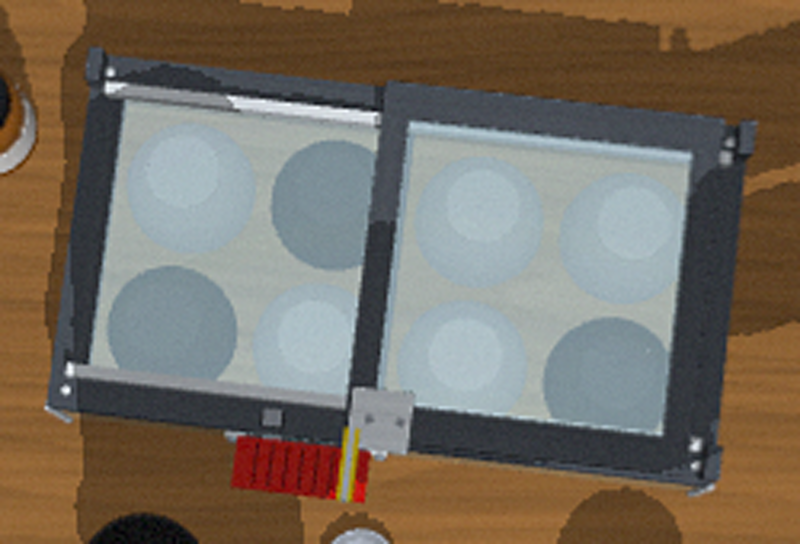

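View pics/z2.png

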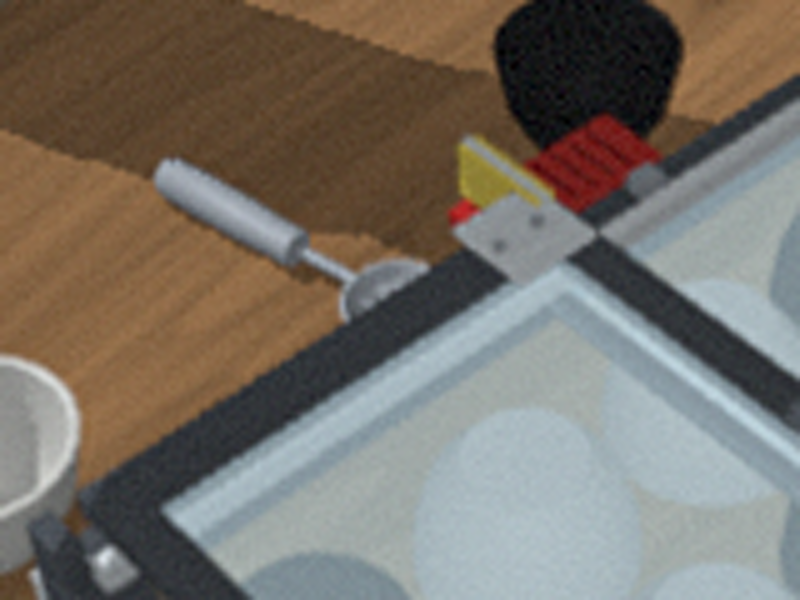

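```bash
python3 - <<'E'
from h import *
s=load('top0'); f=lambda p:np.array(p)/3.2+[210-.5+.5/3.2,110-.5+.5/3.2]
def yaw(a,b,z):
    p=plane(s,f([a,b]),z); d=p[0]-p[1]; print(p.round(1).tolist(), np.degrees(np.arctan2(-d[0],d[1])))
yaw((388,405),(662,433),117)
yaw((395,84),(722,120),119)
yaw((232,488),(363,502),94)
yaw((115,58),(380,86),95)
yaw((90,412),(232,430),95)
# red fit
hsv=cv2.cvtColor(s['pixels'],cv2.COLOR_RGB2HSV)
red=cv2.inRange(hsv,(0,170,60),(6,255,255))|cv2.inRange(hsv,(172,170,60),(180,255,255))
red[:,:270]=0;red[:,340:]=0;red[:235]=0;red[275:]=0
v,u=np.nonzero(red); p=plane(s,np.c_[u,v],94)[:,:2]
rc=cv2.minAreaRect(p.astype(np.float32)); print(rc, cv2.boxPoints(rc))
yel=cv2.inRange(hsv,(20,100,90),(38,255,255)); yel[:,:300]=0;yel[:,340:]=0;yel[:235]=0;yel[275:]=0
v,u=np.nonzero(yel);p=plane(s,np.c_[u,v],124)[:,:2]
rc=cv2.minAreaRect(p.astype(np.float32)); print(rc, cv2.boxPoints(rc))
E
```

```text
[[534.6, -16.4, 117.0], [515.4, -191.9, 117.0]] -6.220500753452289
[[746.2, -22.2, 119.0], [719.7, -234.7, 119.0]] -7.097167979719608
[[483.0, 86.2, 94.0], [473.4, 0.4, 94.0]] -6.391867170502547
[[772.6, 165.6, 95.0], [751.9, -12.3, 95.0]] -6.664660748211987
[[533.6, 179.9, 95.0], [521.1, 86.3, 95.0]] -7.579625843734461
((495.5982360839844, 41.45075607299805), (88.04203796386719, 33.993324279785156), 82.86290740966797) [[ 4.73263947e+02 -1.17443085e-01]
 [ 5.06993866e+02 -4.34090805e+00]
 [ 5.17932495e+02  8.30189514e+01]
 [ 4.84202606e+02  8.72424164e+01]]
((495.9173583984375, 9.663536071777344), (10.19676399230957, 47.59394454956055), 83.44136810302734) [[471.6938      7.316609 ]
 [518.97626     1.8804331]
 [520.1409     12.010464 ]
 [472.85846    17.44664  ]]
```

Request:
{"op": "send_rows", "data": {"dp": [[24.8,53,0],[49.6,106,0],[74.4,159,0],[99.2,212,0],[124,265,0]], "rot": [[0,0,0.105],[0,0,0.21],[0,0,0.315],[0,0,0.42],[0,0,0.525]], "jaw": 0}}

```text
time: 0.78
tool_pos: [361.8, -284.2, 245.1]
tcp_rot: [-180.0, -0.0, -36.4]
ft_force: [1.1, -1.0, -0.6]
finger_gap: 0.2
```

Request:
{"op": "send_rows", "data": {"dp": [[24.8,53,0],[49.6,106,0],[74.4,159,0],[99.2,212,0],[124,265,0]], "rot": [[0,0,0.105],[0,0,0.21],[0,0,0.315],[0,0,0.42],[0,0,0.521]]}}

```text
time: 1.4
tool_pos: [485.8, -19.1, 245.3]
tcp_rot: [180.0, -0.0, -6.6]
ft_force: [2.5, -0.7, -1.3]
finger_gap: 0.1
```

Request:
{"op": "send_rows", "data": {"dp": [[0,0,0],[0,0,0]], "rot": [[0,0,0],[0,0,0]]}}

```text
time: 1.65
tool_pos: [485.1, -21.1, 244.9]
tcp_rot: [180.0, 0.1, -6.7]
ft_force: [-0.1, -0.6, 0.8]
finger_gap: 0.3
```

```bash
python3 - <<'E'
from h import *
from scipy.spatial.transform import Rotation as R
s=snap('wrist','w1'); st=s['st']; print(st)
E
```

```text
{'time': 1.65, 'joint_pos': array([-8.51650293e+00, -1.04661065e+01,  1.02931267e+02, -3.28818032e-02,
        8.75841444e+01, -1.77671843e+00]), 'qd': array([-1.99335985e+00, -7.04669513e-01,  2.43135133e-01, -5.14650240e-02,
        1.15222581e-03,  7.53677620e-02]), 'joint_efforts': array([ 1.49013653e+00, -4.03625965e+01, -5.03652406e+01,  1.70959951e-01,
       -2.90400535e-02,  1.20694027e-02]), 'tool_pos': array([485.11597299, -21.07644508, 244.91352296]), 'tcp_rot': array([ 1.79968693e+02,  5.03003439e-02, -6.73839807e+00]), 'ft_force': array([-0.07407261, -0.59744822,  0.80617819]), 'wrist_torque': array([-0.00122389, -0.01985399, -0.06985512]), 'finger_gap': 0.32059452137013333}
```

View pics/w1.png

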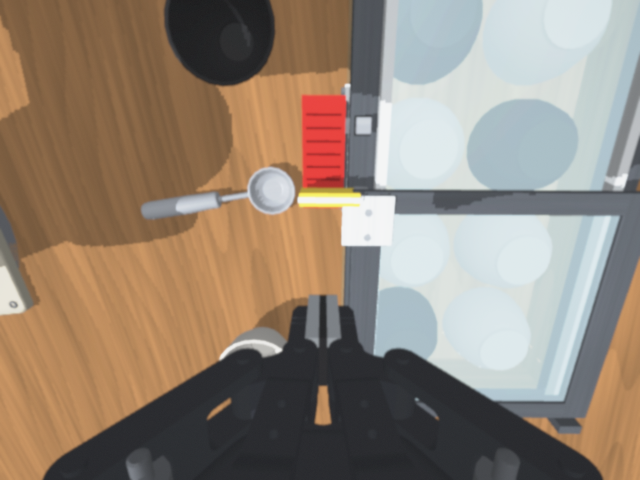

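```bash
python3 - <<'E'
from h import *
from scipy.spatial.transform import Rotation as R
s=load('w1'); st=s['st']; T=np.array(s['T_tool_cam']); s['world_from_camera']=T
for uv in [(315,300),(330,300),(310,320),(295,320),(350,320),(295,340),(355,340),(385,352),(400,352),(430,370),(480,400),(540,440),(265,360),(240,370),(323,345),(323,380)]: print(uv,depthpt(s,[uv])[0].round(1))
W=np.eye(4); W[:3,:3]=R.from_euler('xyz',st['tcp_rot'],degrees=True).as_matrix(); W[:3,3]=st['tool_pos']
s['world_from_camera']=W@T
hsv=cv2.cvtColor(s['pixels'],cv2.COLOR_RGB2HSV)
red=cv2.inRange(hsv,(0,150,60),(8,255,255))|cv2.inRange(hsv,(170,150,60),(180,255,255))
yel=cv2.inRange(hsv,(20,90,90),(38,255,255))
for n,m,z in(('red',red,94),('yel',yel,124)):
    m[:80]=0;m[220:]=0;m[:,:280]=0;m[:,380:]=0
    v,u=np.nonzero(m); print(n,u.min(),u.max(),v.min(),v.max(),np.median(s['depth'][v,u]))
    p=plane(s,np.c_[u,v],z)[:,:2]
    rc=cv2.minAreaRect(p.astype(np.float32)); print(rc); print(cv2.boxPoints(rc))
    d=depthpt(s,np.c_[u,v]); print('z pct',np.percentile(d[:,2],[5,50,95]))
# yaw from lid/rail lines
for a,b,z in(((352,90),(347,290),95),((393,188),(610,190),119),):
    p=plane(s,[a,b],z); print(p.round(1).tolist())
E
```

```text
(315, 300) [ -4.  -11.4   5.3]
(330, 300) [  2.7 -11.3   5.4]
(310, 320) [ -5.6 -11.4 -11.1]
(295, 320) [-12.2  -7.5  -5. ]
(350, 320) [11.  -7.3 -4.6]
(295, 340) [-10.5 -12.1 -25.4]
(355, 340) [ 11.  -12.4 -26. ]
(385, 352) [ 20.8 -11.6 -31.6]
(400, 352) [ 25.3 -13.3 -33.9]
(430, 370) [ 33.1 -12.4 -41.5]
(480, 400) [ 43.5 -12.1 -53.5]
(540, 440) [ 52.7 -11.9 -66.1]
(265, 360) [-20.7  -7.3 -30.3]
(240, 370) [-26.3 -12.8 -42. ]
(323, 345) [ -0.4  -7.6 -22.1]
(323, 380) [ -0.4   8.1 -22.6]
red 301 345 94 186 267.2778
((493.2606201171875, 51.365604400634766), (70.17224884033203, 34.25758361816406), 82.80135345458984)
[[471.8702    18.702446]
 [505.85776   14.409637]
 [514.651     84.02876 ]
 [480.66348   88.32157 ]]
z pct [91.92379657 93.17132462 94.44547372]
yel 298 360 188 207 254.48204
((493.3048400878906, 12.967660903930664), (14.395408630371094, 46.36455535888672), 84.64360809326172)
[[469.55188     7.9654655]
 [515.7139      3.6373081]
 [517.0578     17.969856 ]
 [470.89575    22.298014 ]]
z pct [ 93.75491589 121.91769031 123.57103062]
[[519.6, 86.4, 95.0], [499.9, -80.9, 95.0]]
[[542.2, 13.0, 119.0], [705.7, -7.9, 119.0]]
```

Request:
{"op": "send_rows", "data": {"dp": [[-2,0,-45],[-2,0,-90],[-2,0,-126],[-2,0,-126]], "rot": [[0,0,0],[0,0,0],[0,0,0],[0,0,0]]}}

```text
time: 2.2
tool_pos: [480.4, -22.1, 116.3]
tcp_rot: [-180.0, 0.4, -6.9]
ft_force: [-0.3, -0.2, -0.2]
finger_gap: -0.1
```

```bash
python3 - <<'E'
from h import *
print(r.sense()['tool_pos'],r.sense()['ft_force']); snap('side','s1');snap('top','t1')
a=cv2.imread('pics/s1.png')[150:300,220:400]; cv2.imwrite('pics/z3.png',cv2.resize(a,None,fx=4,fy=4,interpolation=cv2.INTER_CUBIC))
E
```

```text
[480.40128982 -22.12900514 116.25227226] [-0.2597619  -0.17790875 -0.15827161]
```

View pics/z3.png

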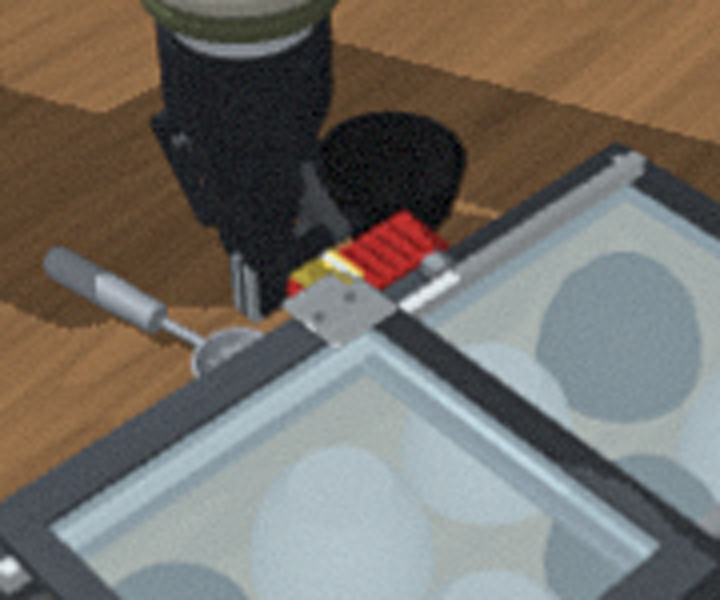

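Request:
{"op": "send_rows", "data": {"dp": [[1.4,12,0],[2.8,20,0],[3.5,26,0],[4.2,32,0],[4.9,38,0]], "rot": [[0,0,0],[0,0,0],[0,0,0],[0,0,0],[0,0,0]]}}

```text
time: 2.92
tool_pos: [488.5, 17.4, 119.4]
tcp_rot: [180.0, -0.0, -6.8]
ft_force: [0.5, -2.9, 0.8]
finger_gap: 0.3
```

Request:
{"op": "send_rows", "data": {"dp": [[0.5,4,0],[1,8,0],[1,8,0]], "rot": [[0,0,0],[0,0,0],[0,0,0]]}}

```text
time: 3.3
tool_pos: [489.0, 25.5, 119.0]
tcp_rot: [-180.0, 0.0, -6.7]
ft_force: [-0.0, -0.4, -0.4]
finger_gap: 0.2
```

```bash
python3 - <<'E'
from h import *
print(r.sense()['tool_pos'],r.sense()['ft_force']); snap('side','s2');snap('top','t2')
a=cv2.imread('pics/s2.png')[150:300,220:400]; a=cv2.resize(a,None,fx=3,fy=3,interpolation=cv2.INTER_CUBIC)
cv2.imwrite('pics/z4.png',a)
E
```

```text
[489.01595809  25.48050145 118.98988676] [-0.04024666 -0.37555135 -0.39976305]
```

View pics/z4.png

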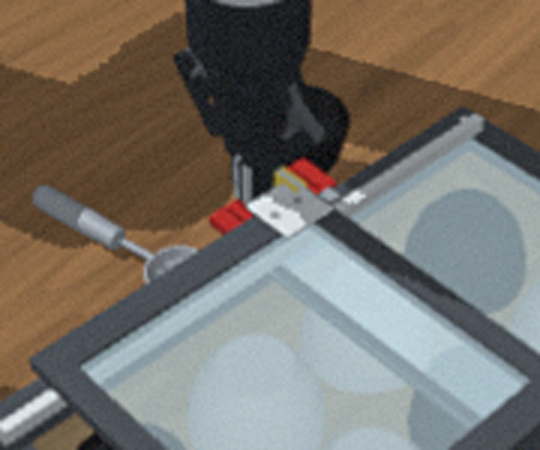

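View pics/t2.png

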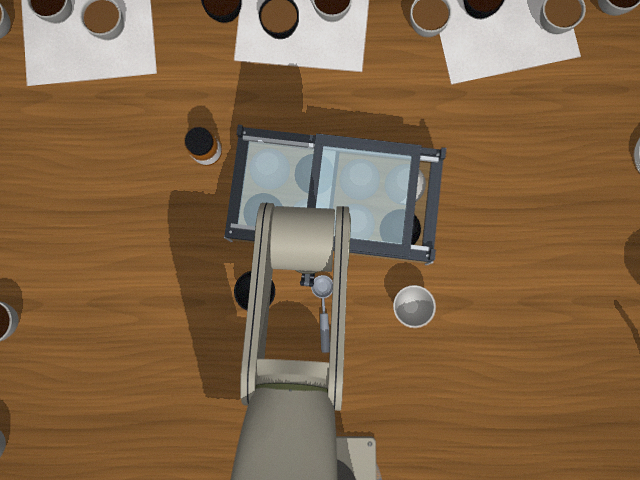

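Request:
{"op": "send_rows", "data": {"dp": [[-0.2,-2,0],[-0.2,-2,-6],[-0.2,-2,-11],[-0.2,-2,-14],[-0.2,-2,-14]], "rot": [[0,0,0],[0,0,0],[0,0,0],[0,0,0],[0,0,0]]}}

```text
time: 4.03
tool_pos: [489.0, 22.9, 105.2]
tcp_rot: [180.0, 0.0, -6.8]
ft_force: [-2.9, -0.3, 3.7]
finger_gap: 0.3
```

Request:
{"op": "send_rows", "data": {"dp": [[0,0,-2],[0,0,-4],[0,0,-4]], "rot": [[0,0,0],[0,0,0],[0,0,0]]}}

```text
time: 4.4
tool_pos: [489.1, 22.9, 101.3]
tcp_rot: [180.0, 0.0, -6.8]
ft_force: [-2.8, -2.0, 5.3]
finger_gap: 0.3
```

Request:
{"op": "send_rows", "data": {"dp": [[-0.5,0,-2],[-0.5,0,-3],[-0.5,0,-3]], "rot": [[0,0,0],[0,0,0],[0,0,0]]}}

```text
time: 4.78
tool_pos: [489.1, 22.9, 98.7]
tcp_rot: [-180.0, -0.1, -6.8]
ft_force: [-2.1, 0.5, 5.9]
finger_gap: -0.3
```

```bash
python3 - <<'E'
from h import *
for i in range(2):
  s=snap('wrist','w2');print(r.sense()['tool_pos'],r.sense()['ft_force'])
snap('side','s3')
a=cv2.imread('pics/s3.png')[150:300,220:400]; a=cv2.resize(a,None,fx=4,fy=4,interpolation=cv2.INTER_CUBIC)
cv2.imwrite('pics/z5.png',a)
E
```

```text
[489.05235556  22.91124957  98.74849556] [-1.51862089 -0.05839929  6.90807575]
[489.04990674  22.94870606  98.76110536] [-1.97232882  0.63478749  5.38869863]
```

View pics/z5.png

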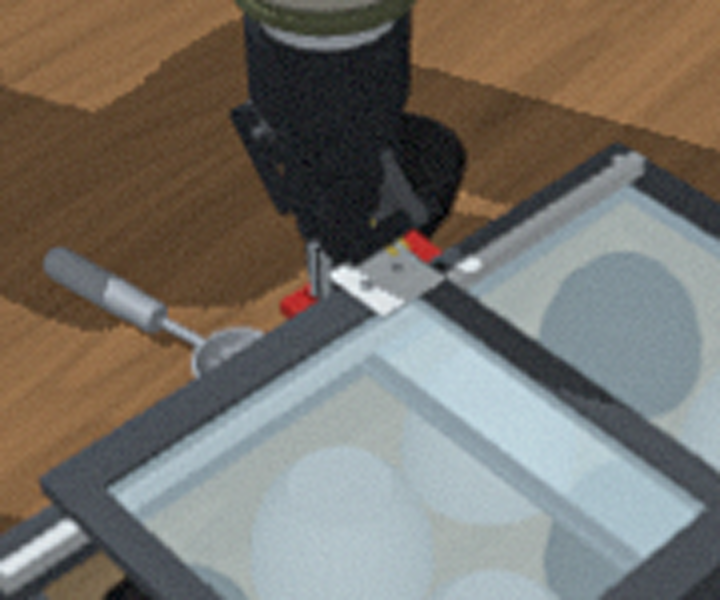

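View pics/w2.png

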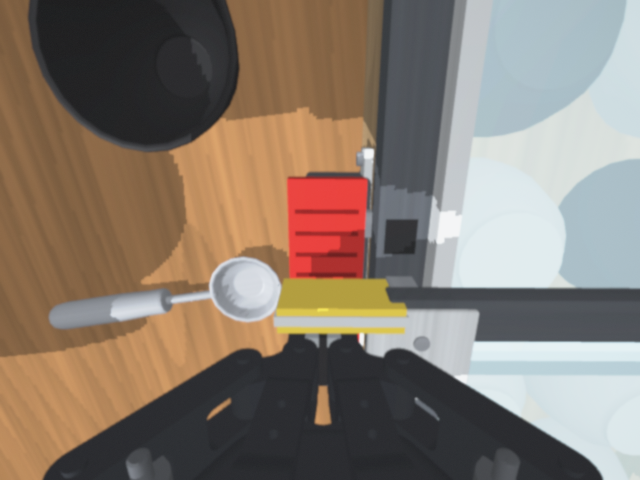

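Request:
{"op": "send_rows", "data": {"dp": [[0.6,5,-1],[1.4,12,-1],[2.2,19,-1],[3,26,-1],[3.9,33,-1]], "rot": [[0,0,0],[0,0,0],[0,0,0],[0,0,0],[0,0,0]]}}

```text
time: 5.55
tool_pos: [493.5, 55.0, 98.0]
tcp_rot: [179.9, -0.1, -6.8]
ft_force: [-0.5, -5.5, 6.3]
finger_gap: 0.0
```

Request:
{"op": "send_rows", "data": {"dp": [[0.7,6,0],[1.4,12,0],[1.4,12,0]], "rot": [[0,0,0],[0,0,0],[0,0,0]]}}

```text
time: 5.92
tool_pos: [495.0, 67.6, 98.1]
tcp_rot: [180.0, -0.1, -6.8]
ft_force: [-1.2, -3.6, 6.4]
finger_gap: -0.1
```

```bash
python3 - <<'E'
from h import *
s=snap('wrist','w3');print(r.sense()['tool_pos'],r.sense()['ft_force'])
snap('side','s4')
a=cv2.imread('pics/s4.png')[150:300,220:400]; a=cv2.resize(a,None,fx=4,fy=4,interpolation=cv2.INTER_CUBIC)
cv2.imwrite('pics/z6.png',a)
E
```

```text
[494.97662399  67.62173607  98.12479455] [ 0.08066229 -2.02197978  6.72663281]
```

View pics/z6.png

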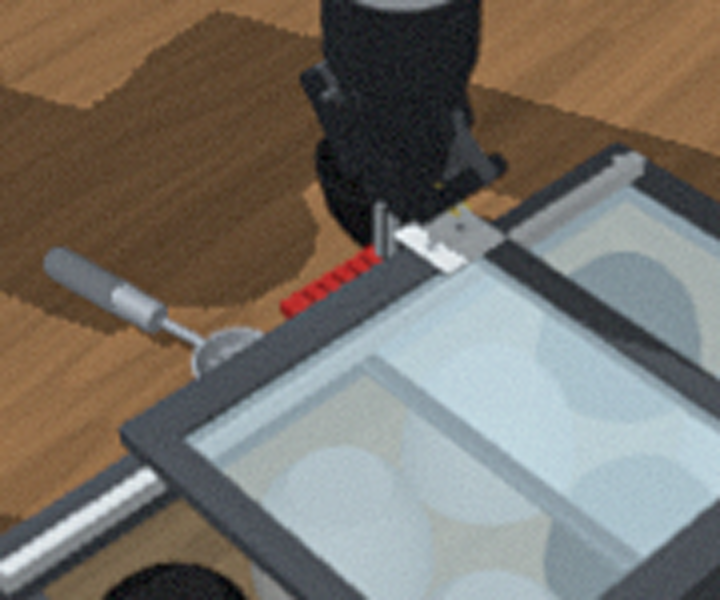

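View pics/w3.png

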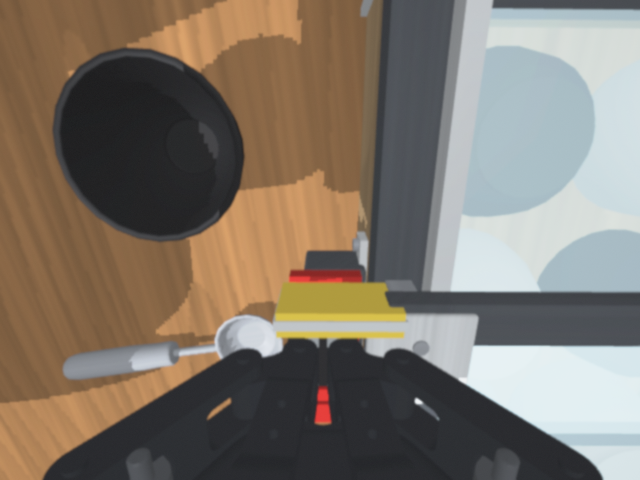

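```bash
python3 - <<'E'
from h import *
from scipy.spatial.transform import Rotation as R
s=load('w3'); st=s['st']; W=np.eye(4); W[:3,:3]=R.from_euler('xyz',st['tcp_rot'],degrees=True).as_matrix(); W[:3,3]=st['tool_pos']
s['world_from_camera']=W@np.array(s['T_tool_cam'])
y=np.array([np.sin(np.radians(6.8)),np.cos(np.radians(6.8))])
yc=lambda p:(p[:,:2]-[494,42])@y+48
print('bar far',yc(plane(s,[(325,270)],84)),'pull top left/right edge',yc(plane(s,[(340,320),(340,337)],124)))
E
```

```text
bar far [95.65131036] pull top left/right edge [94.21612023 87.24998571]
```

Request:
{"op": "send_rows", "data": {"dp": [[0.35,3,0],[0.35,3,0],[0,0,0],[0,-0.5,0]], "rot": [[0,0,0],[0,0,0],[0,0,0],[0,0,0]]}}

```text
time: 6.52
tool_pos: [495.1, 68.4, 98.3]
tcp_rot: [-179.9, -0.1, -6.8]
ft_force: [0.8, 4.2, 6.9]
finger_gap: 0.5
```

Request:
{"op": "send_rows", "data": {"dp": [[0,-0.5,6],[0,-0.5,13],[0,-0.5,22],[0,-0.5,22],[0,-0.5,22]], "rot": [[0,0,0],[0,0,0],[0,0,0],[0,0,0],[0,0,0]]}}

```text
time: 7.15
tool_pos: [493.6, 66.8, 119.0]
tcp_rot: [180.0, 0.0, -6.8]
ft_force: [0.3, -0.3, -0.1]
finger_gap: 0.1
```

```bash
python3 - <<'E'
from h import *
s=snap('wrist','w4');print(r.sense()['tool_pos'],r.sense()['ft_force'])
snap('side','s5')
a=cv2.imread('pics/s5.png')[150:300,220:400]; a=cv2.resize(a,None,fx=4,fy=4,interpolation=cv2.INTER_CUBIC)
cv2.imwrite('pics/z7.png',a)
E
```

```text
[493.54514595  66.87208612 118.80352564] [ 0.53060817  0.23104102 -0.82319149]
```

View pics/z7.png

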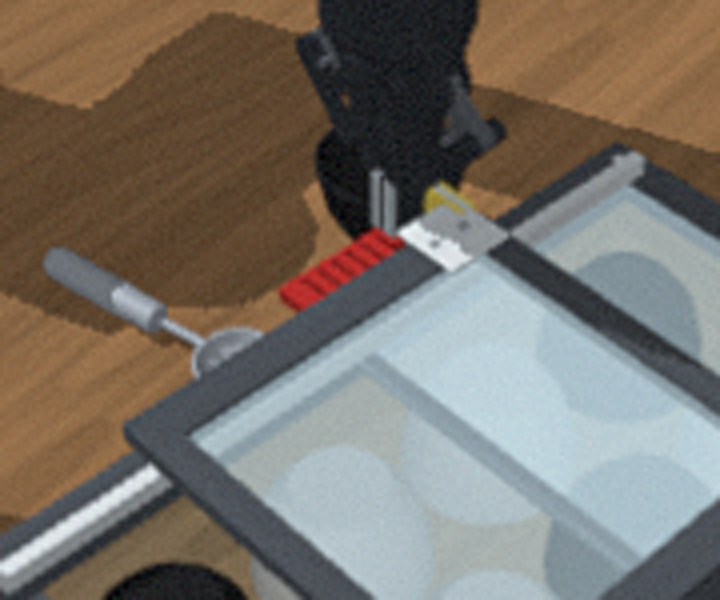

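View pics/w4.png

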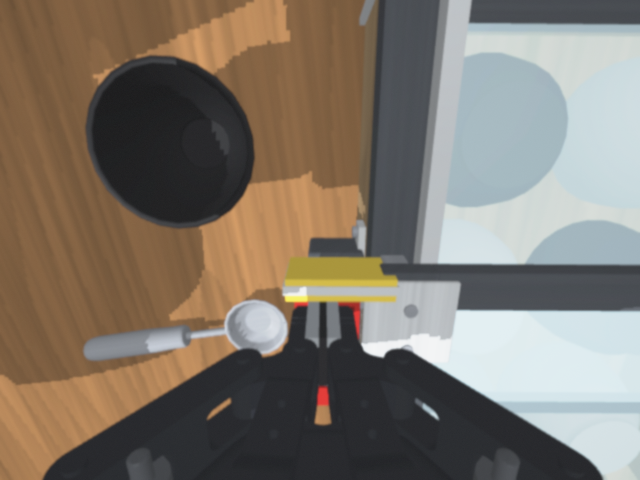

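Request:
{"op": "send_rows", "data": {"dp": [[1,8,0],[2.2,18,0],[3.3,28,0],[4.5,38,0],[5.7,48,0]], "rot": [[0,0,0],[0,0,0],[0,0,0],[0,0,0],[0,0,0]]}}

```text
time: 7.88
tool_pos: [499.6, 115.8, 119.2]
tcp_rot: [180.0, 0.0, -6.7]
ft_force: [-0.5, -3.3, -1.4]
finger_gap: -0.1
```

Request:
{"op": "send_rows", "data": {"dp": [[1.2,10,0],[2.4,20,0],[3.5,30,0],[4.5,38,0],[5.4,45,0]], "rot": [[0,0,0],[0,0,0],[0,0,0],[0,0,0],[0,0,0]]}}

```text
time: 8.5
tool_pos: [505.1, 160.5, 119.4]
tcp_rot: [-180.0, 0.0, -6.8]
ft_force: [0.2, -2.4, -1.3]
finger_gap: 0.0
```

Request:
{"op": "send_rows", "data": {"dp": [[0.5,4,0],[0.9,7,0],[1.1,9,0],[1.1,9,0]], "rot": [[0,0,0],[0,0,0],[0,0,0],[0,0,0]]}}

```text
time: 9.0
tool_pos: [506.3, 169.2, 119.4]
tcp_rot: [-180.0, -0.0, -6.8]
ft_force: [-0.1, 0.2, -0.5]
finger_gap: 0.2
```

Continue slowly until the end stop gives a reaction.

Request:
{"op": "send_rows", "data": {"dp": [[0.2,1.5,0],[0.4,3,0],[0.4,3,0]], "rot": [[0,0,0],[0,0,0],[0,0,0]]}}

```text
time: 9.38
tool_pos: [506.5, 170.5, 119.4]
tcp_rot: [179.9, 0.0, -6.8]
ft_force: [-2.0, -9.5, 3.6]
finger_gap: -0.0
```

Request:
{"op": "send_rows", "data": {"dp": [[0.1,1,0],[0.2,2,0],[0.2,2,0]], "rot": [[0,0,0],[0,0,0],[0,0,0]]}}

```text
time: 9.75
tool_pos: [506.5, 170.6, 119.5]
tcp_rot: [179.7, 0.0, -6.8]
ft_force: [-4.6, -18.2, 7.3]
finger_gap: 0.1
```

Request:
{"op": "send_rows", "data": {"dp": [[-0.7,-6,0],[-2.4,-20,0],[-2.4,-20,40],[-2.4,-20,90],[-2.4,-20,130]], "rot": [[0,0,0],[0,0,0],[0,0,0],[0,0,0],[0,0,0]]}}

```text
time: 10.38
tool_pos: [504.5, 153.7, 251.4]
tcp_rot: [-180.0, -0.1, -6.8]
ft_force: [0.7, 0.5, 0.1]
finger_gap: 0.3
```

Request:
{"op": "send_rows", "data": {"dp": [[-15,-50,20],[-30,-105,20],[-50,-160,20],[-70,-215,20],[-90,-265,20]], "rot": [[0,0,0],[0,0,0],[0,0,0],[0,0,0],[0,0,0]]}}

```text
time: 11.0
tool_pos: [413.3, -112.9, 269.4]
tcp_rot: [180.0, -0.1, -6.8]
ft_force: [0.8, -0.8, -1.2]
finger_gap: -0.3
```

Request:
{"op": "send_rows", "data": {"dp": [[-15,-50,0],[-30,-100,0],[-45,-150,0],[-45,-150,0],[-45,-150,0]], "rot": [[0,0,0],[0,0,0],[0,0,0],[0,0,0],[0,0,0]]}}

```text
time: 11.62
tool_pos: [369.1, -261.0, 269.2]
tcp_rot: [-180.0, -0.0, -6.8]
ft_force: [-0.3, 1.5, -0.2]
finger_gap: 0.1
```

```bash
python3 - <<'E'
from h import *
s=snap('top','t6');print(r.sense()['tool_pos'],r.sense()['ft_force'],r.sense()['time'])
snap('side','s6')
hsv=cv2.cvtColor(s['pixels'],cv2.COLOR_RGB2HSV)
y=np.array([np.sin(np.radians(6.8)),np.cos(np.radians(6.8))])
yel=cv2.inRange(hsv,(20,100,90),(38,255,255)); yel[:,:210]=0;yel[:,340:]=0;yel[:200]=0;yel[275:]=0
v,u=np.nonzero(yel);p=plane(s,np.c_[u,v],124)[:,:2]
rc=cv2.minAreaRect(p.astype(np.float32)); print(rc, 'lid',(np.array(rc[0])-[495.6,41.5])@y+48-8)
E
```

```text
[ 369.42555041 -260.4794259   269.27468341] [ 0.46619498 -0.13110711  0.37852298] 11.675
((517.8523559570312, 182.56939697265625), (14.877202987670898, 46.36090087890625), 81.7918930053711) lid 182.71181269271767
```

View pics/t6.png

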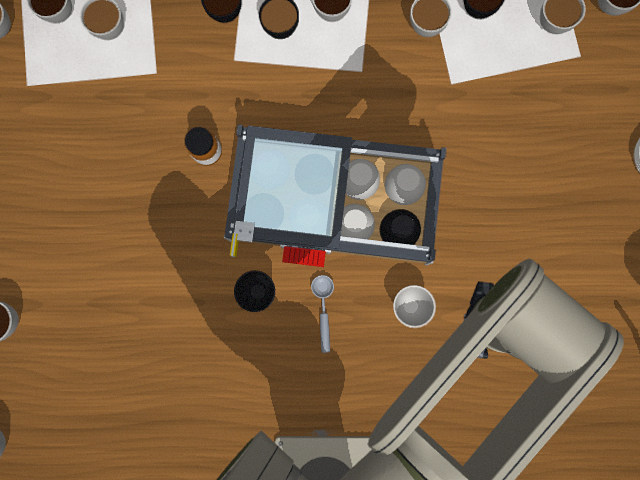

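View pics/s6.png

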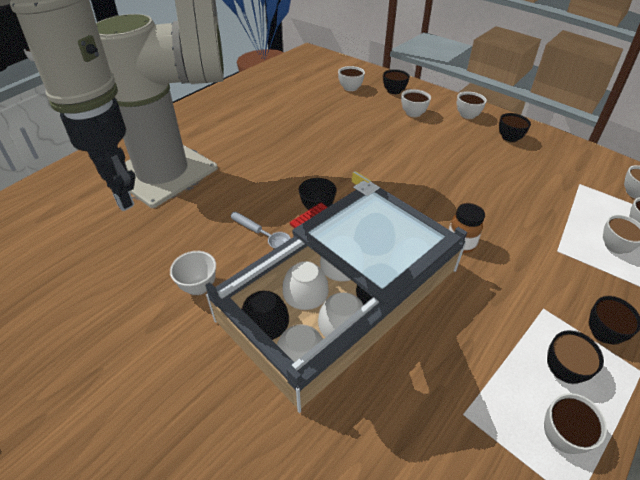

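```bash
python3 - <<'E'
from h import *
print(job.hand_in())
E
```

```text
the job is handed in; nothing more can be done
None
```

The lid is fully open and the job is handed in, with the arm clear of everything at about 11.7 s of the 42 s allowed.

- **What I did:** With the shut fingertips I pushed the pull to about 40 mm, short of the stop. I then pressed the thumb bar down (about 7 N) and pushed the lid past the stop to about 82 mm with the bar held. After that I lifted off, saw the bar spring back up, and pushed the lid to its end.
- **End stop:** Pushing on at the end stopped the tool at y = 170.6 mm with a reaction that rose to about 18 N along y. My estimate for a 185 mm opening was y = 170.4 mm.
- **Last pictures:** Lid fully open, bar up, and the bowls, spoon and jar at the same pixel positions as at the start.
- **Disagreements:**
  - The final top-view measurement gave 182.7 mm open instead of 185 mm. The pull's side face showed in the mask, and calibration is good to only about 2 mm, so I trusted the end-stop reaction.
  - The top and wrist cameras placed the bar about 3 mm apart in x, so I used a point between them.
  - The lid also looked about 8 mm open at the very start.

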